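# Load a find box into the scanning dock under its spring flap

## Robot

A 6-joint arm with a two-finger parallel gripper is mounted at the origin on the work surface. World frame = base frame: x ahead of the robot, y to its left, z up, the work surface at z = 0. Lengths are in m, angles in rad, forces in N, time in s.
With the tool pointing down it reaches from about 0.3 to 0.75 m from the base axis. Payload 8.5 kg.
Tool frame: the origin (TCP) lies on the centre line of the jaws, within the pads' length; the fingertips stand 19 mm ahead of it and the grasp point (between the pads) is the TCP; z points along the fingers, y is the line along which they close (so a half turn about z gives the same grasp; the last joint's range is limited). The gripper opens to 85 mm and grips with 20 to 120 N. Pads are 22 mm wide; open, the fingers measure 114 mm over their backs; the gripper's body (76 mm by 85 mm) begins 54 mm behind the grasp point. The pads swing forward as they close: fully open they stand 13 mm farther back than shut.
Start: joints at [-1.493, 0.381, 1.297, -0, 1.464, -0.215], TCP at [0.159, -0.527, 0.25] pointing down, gripper open.
Joint ranges: [-3.11, 3.11], [-0.89, 2.33], [0.22, 2.48], [-1.42, 4.56], [0.17, 2.85], [-2.88, 2.88]. Speed limits (rad/s): [2.39, 2.39, 3.14, 3.14, 3.14, 3.14].

## Interface

Orientations are given as a unit quaternion [x, y, z, w].
In Python, from rig import telemetry, imaging, order gives the robot as it stands.
- The arm moves only by the tool jog_arm, never from a script. Its arguments are lists of equal length, an entry for each row: "hand": the finger opening in cm, from 0 to 8.54; "travel": the shift along the tool's x, y, z in cm, a list of three; "twist": the turn, a rotation vector about the tool's x, y, z in degrees, a list of three. A call has 1 to 10 rows; each row shifts and turns the commanded pose from where the row before left it, along the tool's axes as they then stand; what a row does not reach is not made up. A row lasts 1/8 s, in which the tool goes at most 62.5 mm and 10.7 degrees, less where a joint would pass 70% of its speed; a pose out of reach is approached as far as the arm can. A call is refused whole if a number of a shift passes 6.25 or a number of a turn 10.7, either way. A call with a gripper value outside its range is refused whole. The fingers move at their own pace and stop on an object; "force" is the grip in N (left out, the last holds). Time passes only in rows, so rows that do not move let the fingers close. It gives the time, the measured TCP pose, the force, the opening and the grip force at its end, in the units of the state.
- telemetry.get_obs(): the state, without advancing time (a new reading comes with each control period).
- imaging.capture(name): name is "scene" or "top" or "wrist"; returns (picture, depth): 384x512x3 uint8, blue, green, red; 384x512 float32, m along the optical axis (not along the pixel's ray), 0 where there is no reading.
- imaging.camera_model(name): a dict with "fx", "fy", "cx", "cy" (pixels), "origin" and "rotation" of the camera in the world. Camera axes: x right, y down, z forward; pixel columns grow to the right and rows downward; lengths in m; the calibration is good to about 2 mm. The wrist camera is an equidistant fisheye: a pixel r from the principal point sees the ray r / f radians off the axis. A picture is of the moment at which its call begins: read the wrist's pose just before it. camera_model takes no time and is no camera call; for the wrist camera it gives the pose at the moment of the call.
- order.sign_off(): hands the job in; it is judged then, once.
The state is a dict: "time": time; "joints": joint angles; "qvel": joint speeds; "joint_torque": joint torques, N m; "ee_pos": TCP position; "eef_rot": TCP orientation; "wrist_force": force on the tool from outside, world axes, zero at the start; "wrist_torque": the same for the moment, N m; "finger_gap": finger opening in m; "finger_force": force on a finger pad.
Only numpy, scipy, OpenCV 4.12 (cv2) and the standard library are available. Lean on these libraries where they do the work, as an engineer would, in place of code of your own. Each camera call takes 0.05 s, during which the arm holds its last target. There are 200 camera calls.

## Task

Dock the blue find box in the small scanner: press down the yellow strip of the red spring flap with one fingertip to open the flap, keep it open, and with the other fingertip push the box along its lane and under the flap until it is fully home against the back stop. Then let go, so that the flap springs down onto the box. Only push the box, never lift or tip it, keep the flap clear of it on the way in, and leave the mug, tape, jar and brush alone.

Things in the scene. Friction and masses are not known exactly. Their poses are not given: they have to be found in the camera images.
- dock: Fixed scanning dock. Origin: on the bench, on the lane's centre line, under the front of the flap's lip; x along the lane in the pushing direction, y left, z up. Base plate x -150..145, y -53..97 mm; its top, the deck, is 6 mm up. The lane is 40 mm wide: guides 10 mm above the deck at x -125..0, mouth flared to x -142; white bay walls 40 mm above the bench at x 0..62 mm.
- home (a point): Where the box's origin is when the box is fully home: on the deck, lane centre, dock x = 21 mm. The back stop's face is then touching the box, at dock x = 56 mm, and the box still sticks out 14 mm in front of the flap's lip. Behind the stop is a grey scanner head, 60 mm above the bench.
- flap (a joint): Opening of the red spring flap, rad: 0 shut, 0.56 hard stop. Its lip blocks the box, however hard it is pushed, until about 0.22; resting on the box it reads about 0.21; from 0.26 it is well clear of the box. Pressing down the yellow strip (one piece with the flap) opens it; 3 to 4 N on the strip's middle line holds 0.42, where the strip is level.
- hinge (a point): Front end of the flap's hinge line, which runs along dock x at dock y = 27 mm, 43 mm above the bench, left of the bay. The red roof plate covers the bay at dock x -3..55 mm; its right side swings up (right edge about 66 mm above the bench at 0.42).
- strip_mid (a point): Middle of the yellow press strip's top, left of the lane. Strip: dock x -155..20 mm, 38 mm wide. Shut, it slopes up to the left, this point at dock y = 73 mm, 36 mm up. At 0.42 it is level, top 18 mm above the bench, dock y 47..85 (middle 66). A tip there at 18 mm holds the flap open, and the other tip, 66 mm to its right at the same height, is on the lane's centre line. Tips can slide along it.
- lip (a point): Middle of the lower edge of the flap's lip (front face), at dock x = -3, y = -14 and 27 mm above the bench when shut. The lip hangs at the front right of the flap, 20 mm wide (dock y -24..-4), 4 mm thick.
- findbox: The find box to dock: a blue plastic box with coins shown on its pale top, 70 mm long (its x, along the lane), 34 mm wide (y), 28 mm tall, about 140 g, standing on the deck in the lane in front of the flap. Origin: centre of its underside; z up.
- mug: Bystander: blue mug 85 mm tall, 72 mm across, with brushes in it to about 185 mm; origin at the centre of its underside.
- tape: Bystander: roll of blue tape lying flat, 84 mm across, 24 mm tall; origin at the centre of its underside.
- jar: Bystander: amber jar, 44 mm across, 50 mm tall; origin at the centre of its underside.
- brush: Bystander: a brush lying on the bench; origin under its middle, its x along it.
Not all that is in view belongs to the job. Of the things shaped like the findbox, the blue one is meant.

How it is judged:
By the outcome, as a careful person would: the job done as asked, in the order asked, and still so for the second after the job is handed in, with the robot touching nothing.
It also fails if it takes over 35 s, if anything falls off the work surface, if the arm or the gripper's body presses on something with over 40 N, if the wrist force passes 120 N, or if a joint passes its speed limit or range.

## Working session

There is one attempt and no reset: what is moved stays moved. The work goes in short steps, Python scripts to look and compute and a tool call to move; the robot and the scene stay as the last step left them, time stands still between calls to the robot, and variables do not carry over. Pictures are saved under pics/ and viewed, at most 10 in all, crops included, and the job is handed in when it is done.

Besides the shell and the picture viewer there is one more tool, called after "Emit:" by a JSON object that holds its "name" and its "arguments", one argument or row to a line. jog_arm: Moves the arm, as the interface text tells. Its arguments: {"type":"object","properties":{"hand":{"type":"array","items":{"type":"number"}},"travel":{"type":"array","items":{"type":"array","items":{"type":"number"}}},"twist":{"type":"array","items":{"type":"array","items":{"type":"number"}}},"force":{"type":"number"}},"required":["hand","travel","twist"]}

```bash
ls; mkdir -p pics; python3 - <<'E'
from rig import telemetry, imaging
import cv2,numpy as np
o=telemetry.get_obs();print(o)
for n in("top","scene"):
    im,d=imaging.capture(n);cv2.imwrite(f"pics/{n}0.png",im);np.save(f"{n}_d.npy",d)
    print(n,imaging.camera_model(n))
E
```

```text
pics
{'time': 0.0, 'joints': array([-1.49331081e+00,  3.81188776e-01,  1.29829302e+00, -8.32483128e-06,
        1.46360423e+00, -2.15304890e-01]), 'qvel': array([ 3.14607958e-06,  1.09806660e-03,  1.84155284e-04, -5.65389791e-05,
       -8.81377522e-04, -1.44905245e-04]), 'joint_torque': array([-4.34141723e-03, -4.48465097e+01, -2.31274045e+01, -2.73062133e-04,
        4.87411162e-03, -7.12824743e-06]), 'ee_pos': array([ 0.15871478, -0.52630896,  0.24970476]), 'eef_rot': array([ 9.89303005e-01,  1.45873254e-01,  4.72846134e-05, -7.45195868e-04]), 'wrist_force': array([-0.66780859, -0.32625427,  0.30677221]), 'wrist_torque': array([-0.02546179, -0.0080015 ,  0.00240223]), 'finger_force': 0.0, 'finger_gap': 0.08506720172089441}
top {'fx': 473.646690147388, 'fy': 473.646690147388, 'cx': 255.50420917706225, 'cy': 187.0048486241259, 'origin': array([0.44036621, 0.02544008, 1.22277795]), 'rotation': array([ 0.71400193, -0.69895972,  0.02631367, -0.03105069])}
scene {'fx': 372.8642663962086, 'fy': 372.8642663962086, 'cx': 255.99318066762626, 'cy': 189.3380950777024, 'origin': array([ 0.7880957 , -0.46060859,  0.76689295]), 'rotation': array([ 0.91553342,  0.22522927, -0.08644683, -0.32186532])}
```

View pics/top0.png

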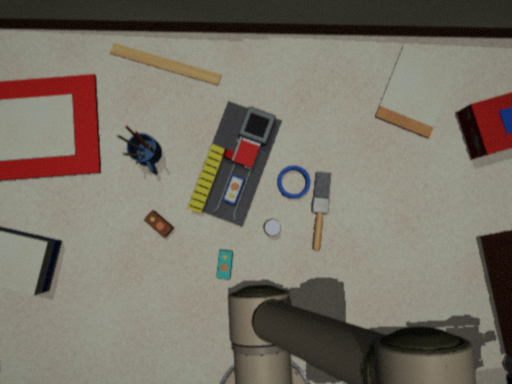

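View pics/scene0.png

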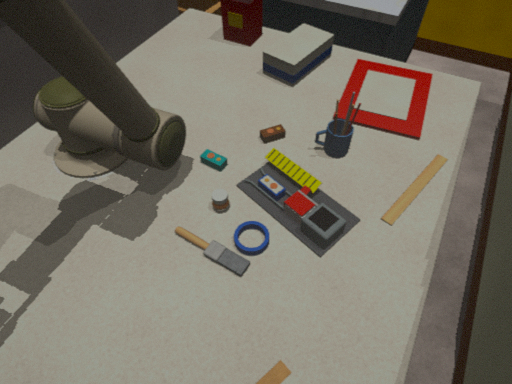

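The top view shows the dock around (238,163), yellow strip at (207,180), blue box at (234,189), red roof at (243,152) and scanner head at (258,124). The lane runs up and slightly right. The tape is at (294,182), the jar at (272,228), and the teal and brown decoys are outside the dock.

```bash
cat > h.py <<'E'
import numpy as np,cv2
from scipy.spatial.transform import Rotation as R
from rig import telemetry, imaging
def rays(cm,uv):
    uv=np.atleast_2d(uv).astype(float)
    return np.c_[(uv[:,0]-cm['cx'])/cm['fx'],(uv[:,1]-cm['cy'])/cm['fy'],np.ones(len(uv))]
def atz(cm,uv,z):
    r=R.from_quat(cm['rotation']).apply(rays(cm,uv)); o=np.array(cm['origin'])
    return o+r*((z-o[2])/r[:,2])[:,None]
def atd(cm,uv,d): return R.from_quat(cm['rotation']).apply(rays(cm,uv)*np.atleast_1d(d)[:,None])+cm['origin']
def cloud(cm,d):
    v,u=np.mgrid[:384,:512]; return atd(cm,np.c_[u.ravel(),v.ravel()],d.ravel()).reshape(384,512,3)
E
python3 - <<'E'
from h import *
cm=imaging.camera_model("top");im=cv2.imread("pics/top0.png");d=np.load("top_d.npy");P=cloud(cm,d)
hsv=cv2.cvtColor(im,cv2.COLOR_BGR2HSV);H,S,V=cv2.split(hsv)
roi=np.zeros_like(H,bool);roi[95:230,185:285]=1
def rep(n,m,z=None):
    m=m&roi; k,l,st,_=cv2.connectedComponentsWithStats(m.astype(np.uint8));i=1+st[1:,4].argmax();m=l==i
    p=P[m];zz=np.median(p[:,2]) if z is None else z
    vu=np.argwhere(m)[:,::-1]; w=atz(cm,vu,zz)
    c,s,a=cv2.minAreaRect((w[:,:2]*1000).astype(np.float32));
    print(n,m.sum(),'z',np.percentile(p[:,2],[5,50,95]).round(4),'rect',np.round(c,1),np.round(s,1),round(a,1),'mean',w.mean(0).round(4))
rep('yellow',(H>22)&(H<35)&(S>120)&(V>80))
rep('red',((H<8)|(H>172))&(S>150)&(V>80))
rep('plate',(V<110)&(S<70),.006)
rep('plateall',(P[...,2]>.004)&(P[...,2]<.08)&((V<130)|(S>120)),.006)
rep('head',(P[...,2]>.052)&(P[...,2]<.07),.06)
rep('boxblue',(H>100)&(H<130)&(S>100),.034)
rep('box z',(P[...,2]>.03)&(P[...,2]<.038)&(V>130)&(S<60),.034)
cv2.imwrite("pics/topc.png",cv2.resize(im[95:230,185:285],None,fx=4.4,fy=4.4,interpolation=cv2.INTER_CUBIC))
E
```

```text
yellow 1000 z [0.0279 0.036  0.044 ] rect [557.3 158.7] [ 37.1 175.1] 70.8 mean [0.5563 0.1592 0.036 ]
red 422 z [0.042  0.0459 0.0494] rect [619.1  59.3] [47.4 56.8] 71.0 mean [0.6192 0.0595 0.0459]
plate 4494 z [0.0021 0.0069 0.0606] rect [603.6  88.6] [151.  302.5] 70.9 mean [0.6132 0.0748 0.006 ]
plateall 5583 z [0.0046 0.0163 0.0599] rect [601.6  89. ] [151.9 308.9] 71.1 mean [0.6043 0.0898 0.006 ]
head 888 z [0.0535 0.0586 0.0627] rect [689.5  34.4] [74.4 77.5] 70.6 mean [0.6896 0.0343 0.06  ]
boxblue 109 z [0.0044 0.0323 0.037 ] rect [530.   90.2] [35.3 72.2] 70.3 mean [0.5279 0.0883 0.034 ]
box z 154 z [0.0307 0.0345 0.0374] rect [530.7  90.7] [27.2 60.3] 71.0 mean [0.5299 0.0915 0.034 ]
```

View pics/topc.png

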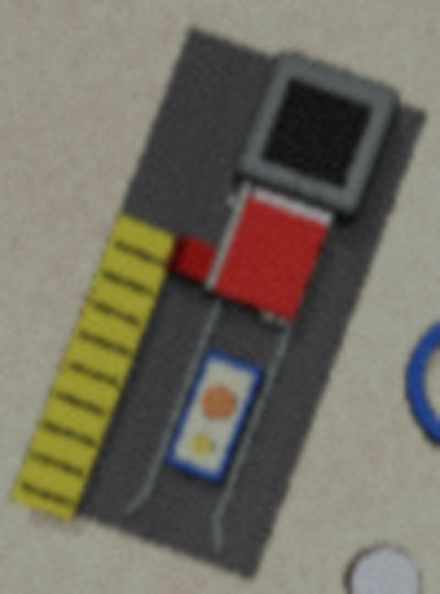

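The crop confirms the box in the lane with its rear at the open mouth, and the flap shut. The dock origin comes out at about (0.5975, 0.0674) with yaw -19.2°, which agrees between strip and plate. The box is at dock x ≈ -70. I'm moving above the mouth, with tool x along the lane.

Emit:
{"name": "jog_arm", "arguments": {
  "hand": [5.2,5.2,5.2,5.2,5.2,5.2,5.2,5.2,5.2,5.2],
  "travel": [
    [3.9,-4.15,0],
    [3.9,-4.15,0],
    [3.9,-4.15,0],
    [3.9,-4.15,0],
    [3.9,-4.15,0],
    [3.9,-4.15,0],
    [3.9,-4.15,0],
    [3.9,-4.15,0],
    [3.9,-4.15,0],
    [3.9,-4.15,0]
  ],
  "twist": [
    [0,0,0],
    [0,0,0],
    [0,0,0],
    [0,0,0],
    [0,0,0],
    [0,0,0],
    [0,0,0],
    [0,0,0],
    [0,0,0],
    [0,0,0]
  ]
}}

```text
time: 1.35
ee_pos: [0.4128, -0.0148, 0.2503]
eef_rot: [0.989, 0.146, 0.0, 0.0]
wrist_force: [-0.2, -1.0, 0.3]
finger_gap: 0.0517
finger_force: 0.0
```

Emit:
{"name": "jog_arm", "arguments": {
  "hand": [5.2,5.2,5.2,5.2,5.2,5.2,5.2,5.2],
  "travel": [
    [3.9,-4.15,0],
    [3.9,-4.15,0],
    [3.9,-4.15,0],
    [0,0,0],
    [0,0,0],
    [0,0,0],
    [0,0,0],
    [0,0,0]
  ],
  "twist": [
    [0,0,0],
    [0,0,0],
    [0,0,0],
    [0,0,9],
    [0,0,9],
    [0,0,9],
    [0,0,9],
    [0,0,0]
  ]
}}

```text
time: 2.35
ee_pos: [0.4883, 0.1363, 0.2501]
eef_rot: [0.986, -0.166, -0.0, 0.0]
wrist_force: [0.1, 0.5, -0.2]
finger_gap: 0.0522
finger_force: 0.0
```

```bash
cat >> h.py <<'E'
YAW=-19.2; O=np.array([.5975,.0674])
def tell():
    o=telemetry.get_obs(); r=R.from_quat(o['eef_rot']); X=r.as_matrix()
    a=np.radians(YAW); ex=np.array([np.cos(a),np.sin(a)]); ey=np.array([-ex[1],ex[0]])
    p=o['ee_pos'][:2]-O
    print('t',round(o['time'],2),'dock xy mm',(1e3*p@ex).round(1),(1e3*p@ey).round(1),'z',round(o['ee_pos'][2]*1e3,1),'toolx yaw',np.degrees(np.arctan2(X[1,0],X[0,0])).round(2),'toolz',X[:,2].round(4),'F',o['wrist_force'].round(2),'T',o['wrist_torque'].round(2),'gap',round(o['finger_gap']*1e3,1))
E
python3 - <<'E'
from h import *
tell(); print(imaging.camera_model("wrist"))
im,d=imaging.capture("wrist");cv2.imwrite("pics/w1.png",im);np.save("w1_d.npy",d)
E
```

```text
t 2.35 dock xy mm -125.8 29.2 z 250.1 toolx yaw -19.14 toolz [-7.e-04  0.e+00 -1.e+00] F [ 0.08  0.46 -0.21] T [-0.02  0.05  0.04] gap 52.2
{'fx': 297.3186396354542, 'fy': 297.3186396354542, 'cx': 252.84896493210414, 'cy': 194.86238780794704, 'origin': array([0.55722124, 0.11199166, 0.37498374]), 'rotation': array([-0.5735253 ,  0.80627604,  0.11804072, -0.08398846])}
```

View pics/w1.png

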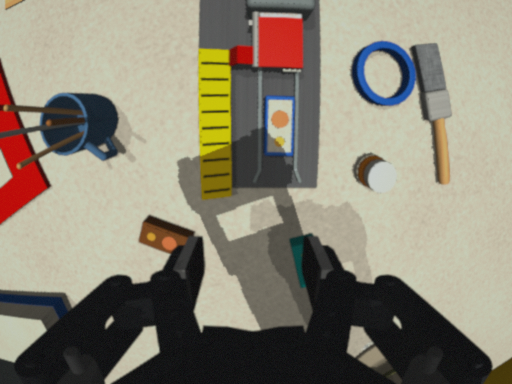

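The wrist view shows the strip at (216,125), the box at (280,126) and the lane guides at (263/296,170). The fingertips are at (190,245) and (312,245). I'll refine the dock frame from this closer view.

```bash
cat >> h.py <<'E'
WQ=None
def wcloud(cm,d):
    v,u=np.mgrid[:384,:512].astype(float); x=(u-cm['cx'])/cm['fx'];y=(v-cm['cy'])/cm['fy'];r=np.hypot(x,y)+1e-9
    k=np.tan(r)/r; c=np.stack([x*k,y*k,np.ones_like(x)],-1)*d[...,None]
    return R.from_quat(cm['rotation']).apply(c.reshape(-1,3)).reshape(384,512,3)+cm['origin']
def dock(p):
    a=np.radians(YAW); ex=np.array([np.cos(a),np.sin(a)]); ey=np.array([-ex[1],ex[0]]); q=p[...,:2]-O
    return np.stack([q@ex,q@ey,p[...,2]],-1)*1e3
def rect(n,m,D):
    k,l,st,_=cv2.connectedComponentsWithStats(m.astype(np.uint8));m=l==1+st[1:,4].argmax();p=D[m]
    c,s,a=cv2.minAreaRect(p[:,:2].astype(np.float32));print(n,m.sum(),'c',np.round(c,1),'s',np.round(s,1),round(a,1),'med',np.median(p,0).round(1),'lo',np.percentile(p,1,0).round(1),'hi',np.percentile(p,99,0).round(1))
E
python3 - <<'E'
from h import *
cm=imaging.camera_model("wrist");im=cv2.imread("pics/w1.png");d=np.load("w1_d.npy");D=dock(wcloud(cm,d))
H,S,V=cv2.split(cv2.cvtColor(im,cv2.COLOR_BGR2HSV)); v,u=np.mgrid[:384,:512]
rect('yellow',(H>22)&(H<35)&(S>120)&(V>60)&(v<205),D)
rect('box',(D[...,2]>28)&(D[...,2]<40)&(u>255)&(u<305)&(v>88)&(v<165),D)
rect('red',((H<8)|(H>172))&(S>150)&(u>230)&(u<310)&(v<80),D)
for n,m in(('L',(u>160)&(u<206)),('R',(u>300)&(u<345))):
    f=m&(v>225)&(v<300)&(D[...,2]>150); p=D[f]; print(n,len(p),[ (q,np.percentile(p[:,2],q).round(1)) for q in(1,5,25)]); t=p[p[:,2]<np.percentile(p[:,2],1)+8]; print(t.min(0).round(1),t.max(0).round(1))
for r in (170,180): print([ (int(c),D[r,c].round(0).tolist()) for c in range(252,305,3)])
E
```

```text
yellow 4732 c [-72.9  63.2] s [ 68.5 195.6] 90.0 med [-67.1  72.5  37.9] lo [-155.6   55.1    7. ] hi [15.4 89.5 45.7]
box 1803 c [-72.1  -1.5] s [35. 70.] 88.8 med [-71.6  -0.6  35.8] lo [-106.2  -17.7   33.2] hi [-37.9  16.   37.9]
red 2178 c [ 4.  -2.8] s [ 56.5 117. ] 86.5 med [21.9 -0.8 47.4] lo [ -5.6 -24.5  30.5] hi [50.7 22.6 49.4]
L 2254 [(1, np.float64(238.5)), (5, np.float64(242.5)), (25, np.float64(254.9))]
[-136.6   54.4  235.7] [-114.1   68.5  246.5]
R 2244 [(1, np.float64(238.4)), (5, np.float64(242.3)), (25, np.float64(254.5))]
[-136.4   -9.7  235.8] [-113.8    3.2  246.4]
[(252, [-130.0, 30.0, 9.0]), (255, [-130.0, 26.0, 7.0]), (258, [-128.0, 22.0, 17.0]), (261, [-130.0, 18.0, 7.0]), (264, [-130.0, 15.0, 7.0]), (267, [-129.0, 11.0, 9.0]), (270, [-130.0, 7.0, 8.0]), (273, [-130.0, 3.0, 7.0]), (276, [-130.0, -0.0, 7.0]), (279, [-130.0, -4.0, 8.0]), (282, [-130.0, -8.0, 7.0]), (285, [-129.0, -12.0, 9.0]), (288, [-130.0, -16.0, 8.0]), (291, [-130.0, -20.0, 7.0]), (294, [-128.0, -22.0, 16.0]), (297, [-129.0, -27.0, 8.0]), (300, [-130.0, -31.0, 7.0]), (303, [-129.0, -35.0, 8.0])]
[(252, [-141.0, 30.0, 15.0]), (255, [-141.0, 26.0, 16.0]), (258, [-143.0, 22.0, 7.0]), (261, [-143.0, 18.0, 8.0]), (264, [-143.0, 15.0, 7.0]), (267, [-143.0, 11.0, 8.0]), (270, [-143.0, 7.0, 6.0]), (273, [-143.0, 3.0, 7.0]), (276, [-143.0, -1.0, 7.0]), (279, [-143.0, -5.0, 6.0]), (282, [-143.0, -9.0, 7.0]), (285, [-143.0, -12.0, 6.0]), (288, [-143.0, -16.0, 8.0]), (291, [-143.0, -20.0, 7.0]), (294, [-143.0, -24.0, 6.0]), (297, [-142.0, -28.0, 8.0]), (300, [-140.0, -30.0, 17.0]), (303, [-143.0, -36.0, 7.0])]
```

Frame confirmed: lane centre at y ≈ -0.5, box rear at x = -106, finger x span -136..-114. Tips are about 15 mm ahead of the TCP, with centres 65 mm apart. I'll correct y and descend to just above the strip.

Emit:
{"name": "jog_arm", "arguments": {
  "hand": [5.3,5.3,5.3,5.3,5.3,5.3,5.3],
  "travel": [
    [0,-0.33,2],
    [0,0,4],
    [0,0,5],
    [0,0,5],
    [0,0,2.5],
    [0,0,0.5],
    [0,0,0]
  ],
  "twist": [
    [0,0,0],
    [0,0,0],
    [0,0,0],
    [0,0,0],
    [0,0,0],
    [0,0,0],
    [0,0,0]
  ]
}}

```text
time: 3.28
ee_pos: [0.49, 0.1394, 0.0609]
eef_rot: [0.986, -0.166, 0.0, -0.0]
wrist_force: [-0.4, 0.2, -0.0]
finger_gap: 0.0529
finger_force: 0.0
```

```bash
python3 -c "from h import *;tell()"
```

```text
t 3.27 dock xy mm -125.3 32.7 z 60.9 toolx yaw -19.15 toolz [ 9.e-04  1.e-04 -1.e+00] F [-0.36  0.17 -0.04] T [-0.01 -0.03  0.03] gap 52.9
```

Emit:
{"name": "jog_arm", "arguments": {
  "hand": [5.3,5.3,5.3,5.3,5.3,5.3,5.3],
  "travel": [
    [0,0,0.6],
    [0,0,0.6],
    [0,0,0.6],
    [0,0,0.5],
    [0,0,0.3],
    [0,0,0.1],
    [0,0,0]
  ],
  "twist": [
    [0,0,0],
    [0,0,0],
    [0,0,0],
    [0,0,0],
    [0,0,0],
    [0,0,0],
    [0,0,0]
  ]
}}

```text
time: 4.15
ee_pos: [0.4895, 0.1386, 0.0338]
eef_rot: [0.986, -0.167, 0.0, 0.001]
wrist_force: [-2.7, -7.2, 8.6]
finger_gap: 0.0533
finger_force: 4.5
```

```bash
python3 - <<'E'
from h import *
tell()
cm=imaging.camera_model("wrist");im,d=imaging.capture("wrist");cv2.imwrite("pics/w2.png",im);D=dock(wcloud(cm,d))
H,S,V=cv2.split(cv2.cvtColor(im,cv2.COLOR_BGR2HSV)); v,u=np.mgrid[:384,:512]
y=(H>22)&(H<35)&(S>120)&(V>60)&(D[...,2]>8)&(D[...,2]<60)
p=D[y];p=p[(p[:,1]>44)&(p[:,1]<92)&(p[:,0]>-100)];A=np.c_[p[:,1],np.ones(len(p))];s=np.linalg.lstsq(A,p[:,2],rcond=None)[0];print('strip slope',s[0],'z@66',s@[66,1],p.min(0),p.max(0))
E
```

```text
t 4.15 dock xy mm -125.4 31.7 z 33.8 toolx yaw -19.2 toolz [ 1.0e-04 -1.3e-03 -1.0e+00] F [-2.73 -7.24  8.56] T [-0.94  0.36  0.07] gap 53.3
strip slope 0.016043422723082783 z@66 19.97244757820303 [-99.96975825  45.95480051   8.00177745] [ 5.63917633 88.62013098 22.82420593]
```

View pics/w2.png

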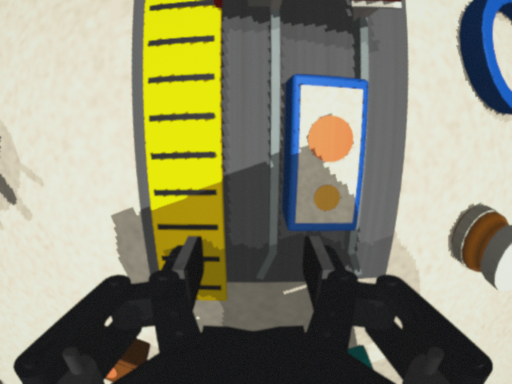

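The strip is level (slope ≈ 0), so the flap is at about 0.42. The right tip at (318,250) is centred between the guides behind the box at (327,230). The side force is friction from the strip's swing. Now pushing.

Emit:
{"name": "jog_arm", "arguments": {
  "hand": [5.3,5.3,5.3,5.3,5.3,5.3,5.3,5.3,5.3,5.3],
  "travel": [
    [0.5,0,0],
    [0.5,0,0],
    [0.5,0,0],
    [0.7,0,0],
    [0.7,0,0],
    [0.7,0,0],
    [0.7,0,0],
    [0.7,0,0],
    [0.5,0,0],
    [0.3,0,0]
  ],
  "twist": [
    [0,0,0],
    [0,0,0],
    [0,0,0],
    [0,0,0],
    [0,0,0],
    [0,0,0],
    [0,0,0],
    [0,0,0],
    [0,0,0],
    [0,0,0]
  ]
}}

```text
time: 5.45
ee_pos: [0.5445, 0.1202, 0.0333]
eef_rot: [0.986, -0.167, -0.0, -0.0]
wrist_force: [-3.4, 0.4, 4.5]
finger_gap: 0.0532
finger_force: 2.4
```

```bash
python3 - <<'E'
from h import *
tell()
cm=imaging.camera_model("wrist");im,d=imaging.capture("wrist");cv2.imwrite("pics/w3.png",im);D=dock(wcloud(cm,d))
H,S,V=cv2.split(cv2.cvtColor(im,cv2.COLOR_BGR2HSV)); v,u=np.mgrid[:384,:512]
y=(H>22)&(H<35)&(S>120)&(V>60)&(D[...,2]>8)&(D[...,2]<60)
p=D[y];p=p[(p[:,1]>44)&(p[:,1]<92)];s=np.polyfit(p[:,1],p[:,2],1);print('strip slope',s[0],'z66',np.polyval(s,66))
b=(u>270)&(u<390)&(v<250)&(D[...,2]>30)&(D[...,2]<40)&(V>50)&(abs(D[...,1])<20)
rect('box',b,D)
E
```

```text
t 5.45 dock xy mm -67.4 32.5 z 33.3 toolx yaw -19.23 toolz [-1.e-04  0.e+00 -1.e+00] F [-3.39  0.39  4.49] T [0.34 0.53 0.12] gap 53.2
strip slope -0.005984242636069402 z66 19.319650759932593
box 7385 c [-32.4  -1.8] s [34.2 48.8] 87.5 med [-30.4  -0.1  35.8] lo [-55.7 -18.1  32.2] hi [-8.6 15.3 37.6]
```

View pics/w3.png

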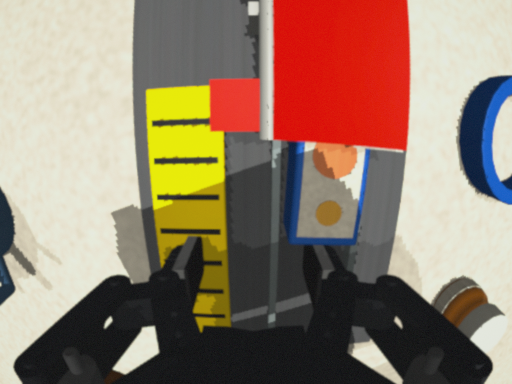

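The flap is well open, and the box front is already under the roof at (330,145), with its rear against the right tip at (325,243). Pushing on.

Emit:
{"name": "jog_arm", "arguments": {
  "hand": [5.3,5.3,5.3,5.3,5.3,5.3,5.3,5.3,5.3,5.3],
  "travel": [
    [0.4,0,0],
    [0.6,0,0],
    [0.6,0,0],
    [0.6,0,0],
    [0.6,0,0],
    [0.5,0,0],
    [0.4,0,0],
    [0.2,0,0],
    [0.1,0,0],
    [0,0,0]
  ],
  "twist": [
    [0,0,0],
    [0,0,0],
    [0,0,0],
    [0,0,0],
    [0,0,0],
    [0,0,0],
    [0,0,0],
    [0,0,0],
    [0,0,0],
    [0,0,0]
  ]
}}

```text
time: 6.75
ee_pos: [0.5813, 0.1074, 0.0333]
eef_rot: [0.986, -0.167, -0.001, -0.0]
wrist_force: [-6.5, 2.2, 6.5]
finger_gap: 0.0528
finger_force: 4.3
```

```bash
python3 -c "from h import *;tell()"
```

```text
t 6.75 dock xy mm -28.4 32.4 z 33.3 toolx yaw -19.23 toolz [-1.8e-03  3.0e-04 -1.0e+00] F [-6.52  2.17  6.46] T [ 0.41  1.   -0.15] gap 52.8
```

Emit:
{"name": "jog_arm", "arguments": {
  "hand": [5.3,5.3,5.3],
  "travel": [
    [0.1,0,0],
    [0.1,0,0],
    [0,0,0]
  ],
  "twist": [
    [0,0,0],
    [0,0,0],
    [0,0,0]
  ]
}}

```text
time: 7.12
ee_pos: [0.5815, 0.1073, 0.0332]
eef_rot: [0.986, -0.167, -0.003, 0.0]
wrist_force: [-12.9, 3.9, 10.5]
finger_gap: 0.0532
finger_force: 8.0
```

```bash
python3 -c "
from h import *
tell()
im,d=imaging.capture('wrist');cv2.imwrite('pics/w4.png',im)"
```

```text
t 7.12 dock xy mm -28.2 32.4 z 33.2 toolx yaw -19.24 toolz [-0.0059  0.001  -1.    ] F [-12.91   3.91  10.55] T [ 0.58  2.13 -0.32] gap 53.2
```

View pics/w4.png

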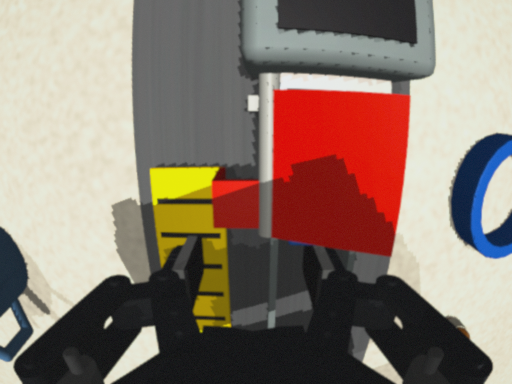

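The box is nearly hidden under the open roof; only its rear edge is visible, at (300,241). The force has risen from 7 to 13 N with no motion, which suggests the back stop. I'll push slightly more and measure the box rear against the strip end (dock x = 20; the gap should be 34 mm).

Emit:
{"name": "jog_arm", "arguments": {
  "hand": [5.3,5.3,5.3],
  "travel": [
    [0.1,0,0],
    [0.1,0,0],
    [0,0,0]
  ],
  "twist": [
    [0,0,0],
    [0,0,0],
    [0,0,0]
  ]
}}

```text
time: 7.55
ee_pos: [0.5817, 0.1072, 0.0332]
eef_rot: [0.986, -0.167, -0.005, -0.0]
wrist_force: [-20.8, 7.2, 17.4]
finger_gap: 0.0531
finger_force: 11.8
```

```bash
python3 - <<'E'
from h import *
tell()
cm=imaging.camera_model("wrist");im,d=imaging.capture("wrist");D=dock(wcloud(cm,d))
H,S,V=cv2.split(cv2.cvtColor(im,cv2.COLOR_BGR2HSV)); v,u=np.mgrid[:384,:512]
y=(H>22)&(H<35)&(S>120)&(V>60)&(D[...,2]>14)&(D[...,2]<25);rect('strip',y,D)
b=(H>100)&(H<130)&(S>100)&(u>270)&(u<400)&(v>225)&(v<260);print(b.sum());
if b.sum(): rect('box',b,D)
for c in range(286,302,3): print(c,[D[r,c].round(0).tolist() for r in range(234,252,3)])
h=(D[...,2]>54)&(D[...,2]<68)&(v<90)&(S<60);rect('head',h,D)
r=(((H<8)|(H>172))&(S>150)&(u>275));rect('roof',r,D)
E
```

```text
t 7.55 dock xy mm -28.0 32.3 z 33.2 toolx yaw -19.25 toolz [-0.0102  0.0018 -0.9999] F [-20.85   7.23  17.35] T [ 0.86  3.33 -0.52] gap 53.1
strip 6688 c [-34.   64.6] s [103.4  38.3] 0.2 med [-13.3  61.2  19.1] lo [-79.2  45.9  17.5] hi [17.  83.  20.5]
36
box 35 c [-22.8  10.6] s [18.6  7.1] 21.3 med [-15.5  12.6  35. ] lo [-30.4   4.2   6.8] hi [-14.5  15.3  35.9]
286 [[-3.0, 19.0, 51.0], [-4.0, 19.0, 51.0], [-6.0, 19.0, 50.0], [-29.0, 13.0, 8.0], [-31.0, 13.0, 7.0], [-33.0, 13.0, 7.0]]
289 [[-3.0, 18.0, 52.0], [-4.0, 18.0, 52.0], [-6.0, 18.0, 51.0], [-15.0, 15.0, 34.0], [-30.0, 12.0, 8.0], [-33.0, 11.0, 7.0]]
292 [[-3.0, 17.0, 51.0], [-4.0, 17.0, 52.0], [-5.0, 17.0, 52.0], [-15.0, 14.0, 35.0], [-30.0, 10.0, 8.0], [-33.0, 10.0, 7.0]]
295 [[-2.0, 16.0, 52.0], [-4.0, 15.0, 52.0], [-5.0, 15.0, 52.0], [-15.0, 13.0, 36.0], [-31.0, 8.0, 7.0], [-33.0, 8.0, 8.0]]
298 [[-2.0, 15.0, 54.0], [-4.0, 14.0, 53.0], [-4.0, 14.0, 53.0], [-15.0, 11.0, 35.0], [-31.0, 6.0, 7.0], [-33.0, 6.0, 6.0]]
301 [[-2.0, 13.0, 53.0], [-3.0, 13.0, 54.0], [-5.0, 13.0, 53.0], [-6.0, 13.0, 54.0], [-31.0, 5.0, 7.0], [-33.0, 4.0, 7.0]]
head 13465 c [76.2 -0.8] s [32.9 74.3] 0.7 med [72.2  1.8 59.6] lo [ 60.6 -35.4  54.5] hi [88.5 35.2 62.7]
roof 19952 c [23.5  1.3] s [73.4 95.6] 70.4 med [25.9  1.3 58.9] lo [ -5.  -18.6  48.7] hi [51.4 23.2 68.5]
```

The box rear-to-strip-end gap is about 34 mm and the stop is hard (9 N more for 0.2 mm), so the box is home. I'll back the tip off the box while holding the flap, then lift.

Emit:
{"name": "jog_arm", "arguments": {
  "hand": [5.3,5.3,5.3,5.3,5.3,5.3,5.3,5.3,5.3,5.3],
  "travel": [
    [-0.5,0,0],
    [-0.5,0,0],
    [-0.5,0,0],
    [0,0,0],
    [0,0,-0.3],
    [0,0,-0.5],
    [0,0,-0.6],
    [0,0,-1],
    [0,0,-2],
    [0,0,-4]
  ],
  "twist": [
    [0,0,0],
    [0,0,0],
    [0,0,0],
    [0,0,0],
    [0,0,0],
    [0,0,0],
    [0,0,0],
    [0,0,0],
    [0,0,0],
    [0,0,0]
  ]
}}

```text
time: 8.85
ee_pos: [0.5709, 0.1107, 0.1174]
eef_rot: [0.986, -0.167, -0.002, 0.0]
wrist_force: [0.3, -0.3, 0.0]
finger_gap: 0.0533
finger_force: 0.0
```

Emit:
{"name": "jog_arm", "arguments": {
  "hand": [5.3,5.3,5.3,5.3],
  "travel": [
    [-2,0,-5],
    [-2,0,-5],
    [0,0,0],
    [0,0,0]
  ],
  "twist": [
    [0,0,0],
    [0,0,0],
    [0,0,0],
    [0,0,0]
  ]
}}

```text
time: 9.35
ee_pos: [0.5336, 0.1238, 0.2169]
eef_rot: [0.986, -0.167, -0.0, 0.0]
wrist_force: [0.3, -1.1, -1.0]
finger_gap: 0.0531
finger_force: 0.0
```

```bash
python3 - <<'E'
from h import *
tell()
cm=imaging.camera_model("wrist");im,d=imaging.capture("wrist");cv2.imwrite("pics/w5.png",im);D=dock(wcloud(cm,d))
H,S,V=cv2.split(cv2.cvtColor(im,cv2.COLOR_BGR2HSV)); v,u=np.mgrid[:384,:512]
y=(H>22)&(H<35)&(S>120)&(V>60)&(D[...,2]>12)&(D[...,2]<50)&(v<240);p=D[y];p=p[(p[:,1]>44)&(p[:,1]<92)];print('strip slope angle',np.arctan(np.polyfit(p[:,1],p[:,2],1)[0]));rect('strip',y,D)
b=(D[...,2]>30)&(D[...,2]<39)&(abs(D[...,1])<17)&(D[...,0]>-40)&(D[...,0]<-6)&~(((H<8)|(H>172))&(S>150));rect('box',b,D)
E
```

```text
t 9.35 dock xy mm -78.9 32.3 z 216.9 toolx yaw -19.22 toolz [-9.e-04 -2.e-04 -1.e+00] F [ 0.31 -1.13 -1.01] T [ 0.03 -0.   -0.04] gap 53.1
strip slope angle 0.21627039907815346
strip 5080 c [-69.4  69.7] s [ 37.5 172.1] 89.8 med [-61.6  69.8  28.6] lo [-151.8   51.7   23.6] hi [15.2 87.8 33.1]
box 340 c [-11.5  -0.7] s [32.7 11.8] 86.4 med [-11.5  -0.1  35.6] lo [-17.4 -16.7  33.1] hi [-6.1 15.4 38.2]
```

View pics/w5.png

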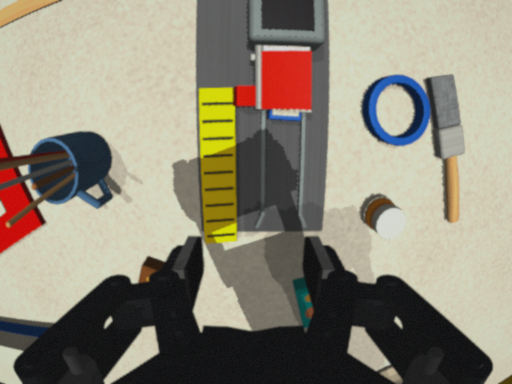

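The box is tucked under the flap, with only its rear end visible at (285,115). The flap reads about 0.21, so it is resting on the box, and the bystanders are untouched.

```bash
python3 -c "from rig import order;print(order.sign_off())"
```

```text
the job is handed in; nothing more can be done
None
```

The blue find box is docked fully home against the back stop with the flap sprung down onto it (about 0.21 rad), the arm is clear, and the job was handed in at about 9.4 s.

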